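Shut and lock the cover of a hydraulic valve box

ROBOT

A 6-joint arm with a two-finger parallel gripper is mounted at the origin on the work surface. World frame = base frame: x ahead of the robot, y to its left, z up, the work surface at z = 0. Lengths are in m, angles in degrees, forces in N, time in s.
With the tool pointing down it reaches from about 0.3 to 0.75 m from the base axis. Payload 8.5 kg.
Tool frame: the origin (TCP) lies at the very end of the fingers, on their centre line; the grasp point (between the pads) lies 19 mm behind it (env.pinch_z is the distance from the TCP to the grasp point, in m); z points along the fingers, y is the line along which they close (so a half turn about z gives the same grasp; the last joint's range is limited). The gripper opens to 85 mm and grips with 20 to 120 N. Pads are 22 mm wide; open, the fingers measure 114 mm over their backs; the gripper's body (76 mm by 85 mm) begins 54 mm behind the grasp point. The pads swing forward as they close: fully open they stand 13 mm farther back than shut.
Start: joints at [-12.336, 21.807, 74.336, -0, 83.858, -12.336], TCP at [0.55, 0, 0.192] pointing down, gripper open.
Joint ranges: [-178.18, 178.18], [-50.72, 133.34], [12.68, 142.11], [-81.47, 261.47], [9.98, 163.14], [-165.26, 165.26]. Speed limits (degrees/s): [136.94, 136.94, 180, 180, 180, 180].

INTERFACE

Orientations are given as a 3x3 rotation matrix whose columns are the frame's x, y, z axes.
In Python, from rig import env, viewer gives the robot as it stands.
- The arm moves only by the tool drive_tool, never from a script. Its argument "series" is a list of rows, each a list of 3 entries, a list of its own where there are three numbers: the shift along the tool's x, y, z in m, then the turn about the tool's z in degrees, then the finger opening in m, from 0 to 0.0854. A call has 1 to 20 rows; each row is the pose to reach, as a shift and turn from the pose commanded when the call began, along the tool's axes at that moment; what a row does not reach only later rows make up. A row lasts 1/10 s, in which the tool goes at most 50 mm and 8.59 degrees, less where a joint would pass 70% of its speed; a pose out of reach is approached as far as the arm can. A call with a gripper value outside its range is refused whole. The fingers move at their own pace and stop on an object; "newtons" is the grip in N (left out, the last holds). Time passes only in rows, so rows that repeat a pose let the fingers close. It gives the time, the measured TCP pose, the force, the opening and the grip force at its end, in the units of the state.
- env.observe(): the state, without advancing time (a new reading comes with each control period).
- viewer.get_image(name): name is "scene" or "side" or "wrist"; returns a dict with "img" (420x560x3 uint8, red, green, blue), "depth" (420x560 float32, m along the optical axis (not along the pixel's ray), 0 where there is no reading), "camera_matrix" (3x3 intrinsics, pixels), "rvec" (rotation vector, rad) and "tvec" (3), from world to camera coordinates, as OpenCV has them. Camera axes: x right, y down, z forward; pixel columns grow to the right and rows downward; lengths in m; the calibration is good to about 2 mm. A picture is of the moment at which its call begins.
- env.close_job(): hands the job in; it is judged then, once.
The state is a dict: "time_s": time; "q": joint angles; "qvel": joint speeds; "joint_efforts": joint torques, N m; "position": TCP position; "tool_rot": TCP orientation; "ft_force": force on the tool from outside, world axes, zero at the start; "wrist_torque": the same for the moment, N m; "grip_width": finger opening in m; "gripper_force": force on a finger pad.
Only numpy, scipy, OpenCV 4.12 (cv2) and the standard library are available. Lean on these libraries where they do the work, as an engineer would, in place of code of your own. Each camera call takes 0.05 s, during which the arm holds its last target. There are 200 camera calls.

TASK

The cover of the test stand's valve box has been left ajar: push it fully shut with your fingertips, then set your fingertips in the slot of its quarter-turn fastener and turn it clockwise (seen from above) until it comes up against its stop, so that the cover is locked. Do it all by touch: do not lift or carry anything, and leave the pump parts lying beside the box where they are.

Things in the scene. Friction and masses are not known exactly. Their poses are not given: they have to be found in the camera images.
- valve_box: Grey steel box screwed to the bench, 220 mm deep (x), 300 mm wide (y), 100 mm high; with the cover shut its flat top is 112 mm above the bench. Origin: centre of its underside. x from the front (robot side) to the hinged back edge, y to the left, z up. Feet, hose unions and cable glands stick out of its left and right sides by up to 26 mm.
- cover (a joint): Opening angle of the cover, rad, 0 = fully shut; starts 0.15 to 0.4. The cover is flat, 220 x 300 x 12 mm, hinged at the box's back top edge (box x = 110 mm, 100 mm above the bench), so its front edge rises. The hinge is stiff: the cover stays where it is left and takes 2 to 5 N downward near its front edge to swing shut on the box, where it stops.
- press_spot (a point): A point on the cover's flat upper face, 35 mm from its front edge and 85 mm left of the fastener's centre (a good clear place to push); moves with the cover. With the cover shut it is 112 mm above the bench, at box x = -75 mm, y = +85 mm. Its z axis is square to the cover.
- slot (a point): Centre of the fastener's slot, at its mouth: 3 mm above the cover's face, 115 mm above the bench when shut, at box x = -48 mm, y = 0. The fastener is a round steel disc 72 mm across inside a dark ring level with it (86 mm outside). A slot 28 mm wide, 15 mm deep, flat-floored, crosses the disc, its ends closed by the ring (74 mm apart). x axis: along the slot; z: turning axis, out of the cover.
- cam (a joint): Angle of the fastener, rad, growing clockwise seen from above. 0 = open, slot parallel to the front edge; 1.571 = locked, slot square to it, on a hard stop. Starts at 0 to 0.3; stays where it is left (friction 0.25 N m). From about 0.7 rad its tongue under the cover locks beneath a bar in the box; turned while the cover is ajar, it lands on the bar and keeps the cover from shutting.
- barrel_center (a point): Centre (37 mm up) of a loose pump cylinder block, steel, 84 mm across and 75 mm high, standing upright near a side of the box. Leave alone.
- socket_center (a point): Centre (39 mm up) of a loose black deep socket, 38 mm across and 78 mm high, standing upright near a side of the box. Leave alone.
- bearing_center (a point): Centre (4.5 mm up) of a loose flat brass bearing ring, 60 mm outside, 36 mm inside, 9 mm high, lying near a side of the box. Leave alone.
- union_center (a point): Centre (15 mm up) of a loose steel hose union with a hexagonal foot, 32 mm across and 30 mm high, standing near a side of the box. Leave alone.

How it is judged:
By the outcome, as a careful person would: the job done as asked, in the order asked, and still so for the second after the job is handed in, with the robot touching nothing.
It also fails if it takes over 48 s, if anything falls off the work surface, if the arm or the gripper's body presses on something with over 40 N, if the wrist force passes 120 N, or if a joint passes its speed limit or range.

## Working session

There is one attempt and no reset: what is moved stays moved. The work goes in short steps, Python scripts to look and compute and a tool call to move; the robot and the scene stay as the last step left them, time stands still between calls to the robot, and variables do not carry over. Pictures are saved under pics/ and viewed, at most 10 in all, crops included, and the job is handed in when it is done.

Besides the shell and the picture viewer there is one more tool, called after ">>>" by a JSON object that holds its "api" and its "payload", one argument or row to a line. drive_tool: Moves the arm, as the interface text tells. Its arguments: {"type":"object","properties":{"series":{"type":"array"},"newtons":{"type":"number"}},"required":["series"]}

```bash
ls; mkdir -p pics; cat > h.py <<'E'
import numpy as np,cv2
from rig import env,viewer
def snap(n,f):
    d=viewer.get_image(n); cv2.imwrite(f'pics/{f}.png',d['img'][:,:,::-1]); np.savez(f'{f}.npz',**d); return d
def cloud(d):
    K=d['camera_matrix'];R=cv2.Rodrigues(np.array(d['rvec']))[0];t=np.array(d['tvec']).ravel()
    v,u=np.mgrid[:420,:560];z=d['depth'];P=np.stack([(u-K[0,2])/K[0,0]*z,(v-K[1,2])/K[1,1]*z,z],-1)
    return (P-t)@R
def pix(d,p):
    return cv2.projectPoints(np.array(p,float).reshape(-1,1,3),np.array(d['rvec']),np.array(d['tvec']),d['camera_matrix'],None)[0].reshape(-1,2)
E
python3 - <<'E'
from h import *
a=snap('scene','s0');b=snap('side','d0');c=snap('wrist','w0')
cv2.imwrite('pics/m.png',cv2.resize(np.hstack([a['img'],b['img']])[:,:,::-1],(800,300)))
s=env.observe();print(s['time_s'],s['position'],s['ft_force'],s['grip_width'])
E
```

```text
pics
0.15 [5.49722119e-01 4.95745257e-05 1.91946345e-01] [ 0.05263496  0.48300491 -0.59764185] 0.08538314150364307
```

View pics/s0.png

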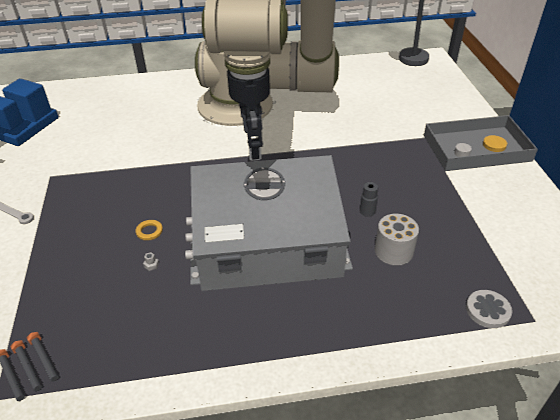

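View pics/d0.png

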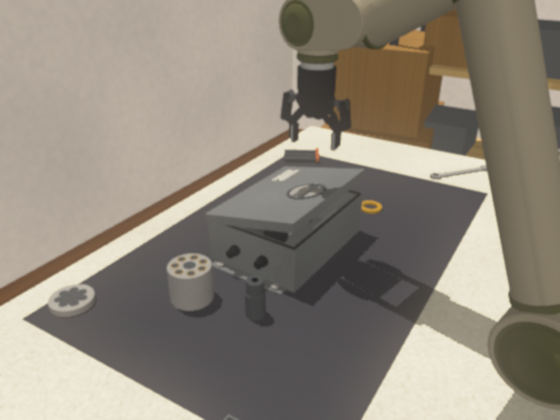

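View pics/w0.png

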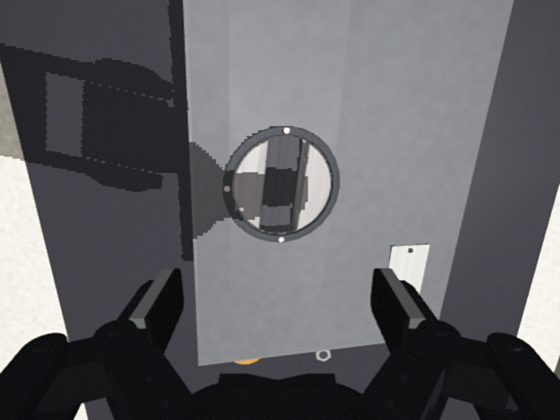

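The scene view shows the cover with corners near (191,166), (332,158), (349,241), (192,254) and the fastener at (264,184). The wrist view has the disc at (283,184), with the slot running nearly along image v.

```bash
python3 - <<'E'
from h import *
np.set_printoptions(precision=4,suppress=True)
L=lambda f:dict(np.load(f+'.npz'))
a,w=L('s0'),L('w0')
A,W=cloud(a),cloud(w)
for n,C,ps in(('scene',A,[(196,170),(328,162),(344,238),(197,250),(250,205),(300,205)]),('wrist',W,[(200,345),(360,330),(215,80),(440,200),(360,120),(285,122),(282,242),(227,187),(336,180),(283,160),(258,145),(318,170)])):
    for u,v in ps: print(n,(u,v),C[v,u])
# plane fit from wrist and scene
for n,C,(u0,u1,v0,v1) in(('wrist',W,(350,420,60,220)),('scene',A,(210,330,200,235))):
    P=C[v0:v1,u0:u1].reshape(-1,3);P=P[P[:,2]>.05];m=np.median(P,0)
    for _ in range(4):
        c=P.mean(0);nn=np.linalg.svd(P-c,full_matrices=0)[2][2];nn*=np.sign(nn[2]);P=P[abs((P-c)@nn)<.004]
    print(n,c,nn,'tilt',np.arccos(nn[2]),'az',np.degrees(np.arctan2(nn[1],nn[0])),len(P))
print(env.observe()['tool_rot'])
im=cv2.resize(w['img'][110:260,190:370,::-1],None,fx=4,fy=4,interpolation=cv2.INTER_CUBIC);cv2.imwrite('pics/c1.png',im)
E
```

```text
scene (196, 170) [ 0.4956 -0.1187  0.1548]
scene (328, 162) [0.5146 0.1637 0.1536]
scene (344, 238) [0.7079 0.1543 0.1163]
scene (197, 250) [ 0.691  -0.1296  0.115 ]
scene (250, 205) [ 0.6021 -0.0165  0.1342]
scene (300, 205) [0.6162 0.084  0.1315]
wrist (200, 345) [ 0.4881 -0.1098  0.1578]
wrist (360, 330) [ 0.6246 -0.1194  0.128 ]
wrist (215, 80) [0.5112 0.0896 0.1543]
wrist (440, 200) [ 0.6831 -0.0004  0.1168]
wrist (360, 120) [0.6084 0.0641 0.1341]
wrist (285, 122) [0.5553 0.0634 0.1441]
wrist (282, 242) [ 0.5537 -0.0254  0.1443]
wrist (227, 187) [0.5156 0.0209 0.1553]
wrist (336, 180) [0.593  0.0219 0.1392]
wrist (283, 160) [0.5543 0.0354 0.1328]
wrist (258, 145) [0.5372 0.0491 0.1521]
wrist (318, 170) [0.5791 0.03   0.1426]
wrist [0.6303 0.0498 0.1286] [ 0.2286 -0.0076  0.9735] tilt 0.23078022538005272 az -1.9163055787223304 4451
scene [0.636  0.0189 0.1281] [-0.0668  0.0309  0.9973] tilt 0.07367191381814146 az 155.1741764309738 472
[[ 0.      1.     -0.0011]
 [ 1.     -0.      0.0002]
 [ 0.0002 -0.0011 -1.    ]]
```

View pics/c1.png

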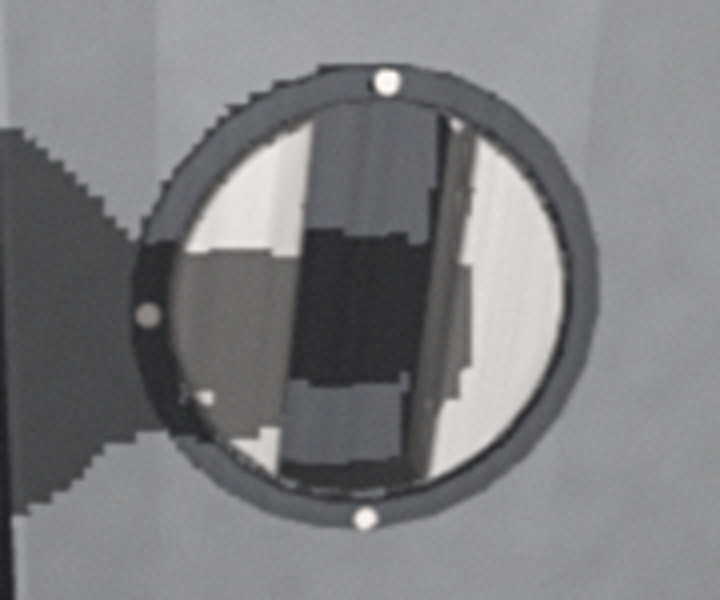

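The crop confirms the ring dots lie on the box axes: top (286,130), bottom (281,240), giving a box yaw of about -3.5°. The slot is turned about 7° clockwise from world +y, so cam is about 0.07 rad. The cover is open about 0.21 rad. The press spot is near (0.532, 0.107, 0.15) now and (0.526, 0.107, 0.112) when shut. I'll close the fingers and go above it.

>>> {"api": "drive_tool", "payload": {
  "series": [
    [[0.02,0,0],0,0],
    [[0.05,-0.008,0],0,0],
    [[0.08,-0.014,0],0,0],
    [[0.107,-0.018,0.005],0,0],
    [[0.107,-0.018,0.012],0,0],
    [[0.107,-0.018,0.02],0,0],
    [[0.107,-0.018,0.02],0,0],
    [[0.107,-0.018,0.02],0,0],
    [[0.107,-0.018,0.02],0,0]
  ],
  "newtons": 20
}}

```text
time_s: 1.05
position: [0.5323, 0.1063, 0.1726]
tool_rot: [[0.001, 1.0, 0.0], [1.0, -0.001, -0.0], [-0.0, 0.0, -1.0]]
ft_force: [1.2, 0.0, -0.2]
grip_width: 0.0004
gripper_force: 0.0
```

>>> {"api": "drive_tool", "payload": {
  "series": [
    [[0,0,0.008],0,0],
    [[0,0,0.016],0,0],
    [[0,-0.001,0.021],0,0],
    [[0,-0.002,0.026],0,0],
    [[0,-0.003,0.031],0,0],
    [[0,-0.004,0.036],0,0],
    [[0,-0.005,0.041],0,0],
    [[0,-0.006,0.046],0,0],
    [[0,-0.006,0.051],0,0],
    [[0,-0.006,0.055],0,0],
    [[0,-0.006,0.057],0,0],
    [[0,-0.006,0.057],0,0]
  ]
}}

```text
time_s: 2.25
position: [0.5259, 0.107, 0.1151]
tool_rot: [[0.0, 1.0, -0.0], [1.0, -0.0, 0.0], [0.0, -0.0, -1.0]]
ft_force: [-0.2, -0.5, -0.5]
grip_width: 0.0001
gripper_force: 0.0
```

>>> {"api": "drive_tool", "payload": {
  "series": [
    [[0,0,0.001],0,0],
    [[0,0,0.002],0,0],
    [[0,0,0.003],0,0],
    [[0,0,0.004],0,0],
    [[0,0,0.004],0,0]
  ]
}}

```text
time_s: 2.75
position: [0.5259, 0.107, 0.1115]
tool_rot: [[-0.0, 1.0, -0.0], [1.0, 0.0, 0.0], [0.0, -0.0, -1.0]]
ft_force: [-0.5, -0.4, 2.3]
grip_width: -0.0002
gripper_force: 1.0
```

>>> {"api": "drive_tool", "payload": {
  "series": [
    [[0,0,0.001],0,0],
    [[0,0,0.002],0,0],
    [[0,0,0.003],0,0],
    [[0,0,0.003],0,0]
  ]
}}

```text
time_s: 3.15
position: [0.5259, 0.107, 0.1083]
tool_rot: [[-0.0, 1.0, -0.0], [1.0, 0.0, 0.0], [0.0, -0.0, -1.0]]
ft_force: [-0.7, 0.3, 2.4]
grip_width: 0.0002
gripper_force: 0.6
```

>>> {"api": "drive_tool", "payload": {
  "series": [
    [[0,0,0.001],0,0],
    [[0,0,0.002],0,0],
    [[0,0,0.003],0,0],
    [[0,0,0.003],0,0]
  ]
}}

```text
time_s: 3.55
position: [0.5259, 0.107, 0.1052]
tool_rot: [[-0.0, 1.0, -0.0], [1.0, 0.0, -0.0], [-0.0, -0.0, -1.0]]
ft_force: [0.1, -1.0, 1.3]
grip_width: -0.0003
gripper_force: 0.4
```

```bash
python3 - <<'E'
from h import *
a=snap('scene','s1');b=snap('side','d1')
cv2.imwrite('pics/c2.png',np.hstack([cv2.resize(a['img'][140:300,170:370,::-1],(400,320)),cv2.resize(b['img'][130:330,190:390,::-1],(400,320))]))
np.set_printoptions(precision=4,suppress=True)
s=env.observe();print(s['position'],s['ft_force'])
E
```

```text
[0.5261 0.107  0.1052] [0.482  0.5479 0.1526]
```

View pics/c2.png

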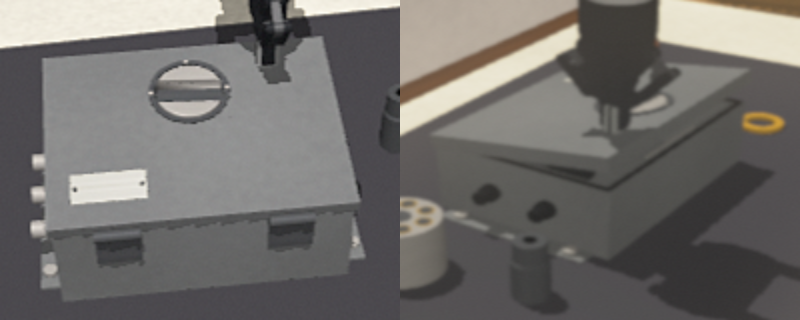

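The cover is nearly shut, but the side view still shows a thin wedge at the front, at about (600,180) in the crop. I'll measure it from the depth.

```bash
python3 - <<'E'
from h import *
np.set_printoptions(precision=4,suppress=True)
a=dict(np.load('s1.npz'));A=cloud(a);b=dict(np.load('d1.npz'));B=cloud(b)
for f in('s0','s1'):
    C=cloud(dict(np.load(f+'.npz')))
    for u,v in [(200,175),(215,180),(245,170),(215,215),(300,200),(270,225),(330,230),(215,245)]:print(f,u,v,np.median(C[v-1:v+2,u-1:u+2].reshape(-1,3),0))
for u,v in [(260,190),(250,200),(225,210),(290,215),(320,190),(345,180),(300,235),(294,243),(291,238)]:print('side',u,v,B[v,u])
s=env.observe();print(s['time_s'],s['q'],s['joint_efforts'])
E
```

```text
s0 200 175 [ 0.511  -0.1112  0.1534]
s0 215 180 [ 0.5295 -0.0812  0.1492]
s0 245 170 [ 0.5126 -0.016   0.1541]
s0 215 215 [ 0.616  -0.0887  0.1315]
s0 300 200 [0.6069 0.0859 0.1365]
s0 270 225 [0.6547 0.0165 0.1229]
s0 330 230 [0.6834 0.1318 0.119 ]
s0 215 245 [ 0.686  -0.0946  0.1163]
s1 200 175 [ 0.503  -0.1116  0.1461]
s1 215 180 [ 0.5215 -0.0812  0.144 ]
s1 245 170 [ 0.5031 -0.0154  0.1462]
s1 215 215 [ 0.6137 -0.0887  0.1274]
s1 300 200 [0.6008 0.087  0.131 ]
s1 270 225 [0.6532 0.0168 0.1217]
s1 330 230 [0.6836 0.1326 0.1171]
s1 215 245 [ 0.6851 -0.0946  0.1164]
side 260 190 [0.6748 0.0158 0.1133]
side 250 200 [0.6607 0.0765 0.1179]
side 225 210 [0.682  0.138  0.1154]
side 290 215 [0.5353 0.1208 0.1376]
side 320 190 [ 0.5334 -0.0036  0.1413]
side 345 180 [ 0.5087 -0.0769  0.1422]
side 300 235 [ 0.5909 -0.0252  0.    ]
side 294 243 [0.5847 0.0141 0.0007]
side 291 238 [ 0.602  -0.002   0.0002]
3.65 [-1.1469 25.114  84.5035  0.0001 70.3742 -1.1442] [  0.0089 -45.0254 -20.2323  -0.0036  -0.0001   0.0002]
```

```bash
python3 - <<'E'
from h import *
np.set_printoptions(precision=4,suppress=True)
p=env.observe()['position']
for f in('s1','d1'):
    d=dict(np.load(f+'.npz'));C=cloud(d);print(f,pix(d,p).ravel(),pix(d,[p[0],p[1],.141]).ravel())
    m=(abs(C[...,0]-p[0])<.045)&(abs(C[...,1]-p[1])<.03)
    P=C[m&(d['depth']>0)];dark=d['img'][m&(d['depth']>0)].max(1)<60
    Q=P[dark];print(Q[np.argsort(Q[:,2])][::max(1,len(Q)//25)])
d=snap('wrist','w1')
for f,n in(('s1',0),('d1',1)):
    d=dict(np.load(f+'.npz'));u,v=pix(d,[p[0],p[1],.13]).ravel().astype(int)
    im=d['img'][v-50:v+40,u-50:u+50,::-1];im=cv2.resize(im,(400,360),interpolation=cv2.INTER_CUBIC)
    L=im if n==0 else np.hstack([L,im])
cv2.imwrite('pics/c3.png',L)
E
```

```text
s1 [302.7688 185.4001] [303.0294 172.6605]
[[0.5026 0.1289 0.149 ]
 [0.54   0.1102 0.1722]
 [0.499  0.094  0.196 ]
 [0.5404 0.0928 0.2108]
 [0.5656 0.0962 0.2214]
 [0.517  0.0906 0.2343]
 [0.5627 0.1004 0.2432]
 [0.5635 0.1121 0.2495]
 [0.5675 0.0993 0.2563]
 [0.5629 0.1118 0.2657]
 [0.5643 0.1015 0.2748]
 [0.5622 0.1136 0.2789]
 [0.5618 0.0999 0.2826]
 [0.5602 0.104  0.2855]
 [0.5518 0.0821 0.2894]
 [0.5651 0.1127 0.2923]
 [0.5552 0.0854 0.2958]
 [0.5595 0.1213 0.299 ]
 [0.5612 0.119  0.3025]
 [0.5634 0.0992 0.3062]
 [0.5583 0.1078 0.3086]
 [0.5591 0.0903 0.311 ]
 [0.5627 0.1011 0.3143]
 [0.5459 0.0773 0.3174]
 [0.5469 0.131  0.3188]
 [0.5581 0.124  0.3435]]
d1 [297.1966 227.5292] [297.5621 211.8237]
[[ 0.4867  0.0922 -0.0048]
 [ 0.483   0.1344 -0.0025]
 [ 0.4883  0.0894 -0.002 ]
 [ 0.4828  0.0955 -0.0014]
 [ 0.4851  0.1307 -0.0007]
 [ 0.4977  0.1258  0.0972]
 [ 0.4969  0.1151  0.0988]
 [ 0.515   0.114   0.1623]
 [ 0.5143  0.1078  0.1707]
 [ 0.5095  0.113   0.1828]
 [ 0.5294  0.1208  0.1873]
 [ 0.5278  0.1199  0.1895]
 [ 0.528   0.1195  0.1914]
 [ 0.5337  0.102   0.1934]
 [ 0.5305  0.1191  0.1948]
 [ 0.5099  0.1091  0.1959]
 [ 0.5161  0.102   0.1979]
 [ 0.5346  0.1198  0.2004]
 [ 0.4953  0.1207  0.2023]
 [ 0.4861  0.1223  0.2054]
 [ 0.5102  0.121   0.207 ]
 [ 0.51    0.1058  0.2093]
 [ 0.5111  0.0999  0.2109]
 [ 0.4851  0.1208  0.2132]
 [ 0.5227  0.1221  0.2168]
 [ 0.5119  0.1263  0.2211]
 [ 0.5105  0.1255  0.2332]]
```

View pics/c3.png

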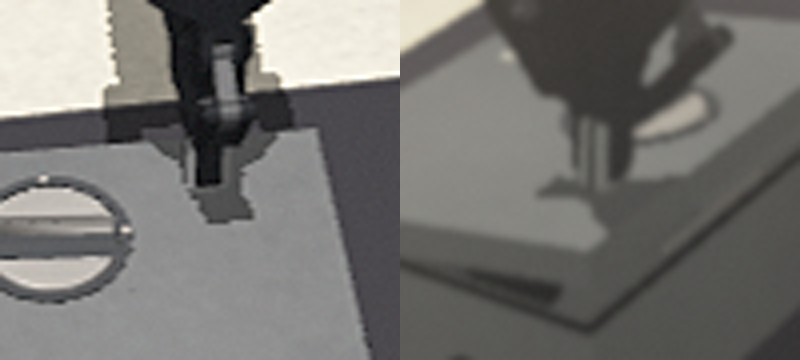

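View pics/w1.png

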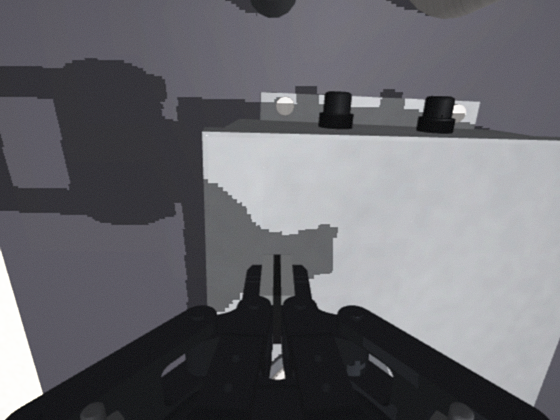

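Wrist view: the closed fingertips end near (277,262), over the cover and about 60 px left of the shadow tip at (330,265). It's unclear whether the tip hovers or the picture is inconsistent with the readout, so I'll compare geometry.

```bash
python3 - <<'E'
from h import *
np.set_printoptions(precision=4,suppress=True)
s=env.observe();p=s['position'];print(p,s['ft_force'])
for f,q in(('w0',np.array([.5497,0,.192])),('w1',p)):
    d=dict(np.load(f+'.npz'));C=cloud(d);R=cv2.Rodrigues(d['rvec'])[0]
    print(f,'cam',-R.T@d['tvec'].ravel(),'tcp pix',pix(d,q).ravel(), 'tcp+35mm',pix(d,q+[0,0,.035]).ravel())
    for u,v in ([(168,275),(178,272),(380,275),(375,300)] if f=='w0' else [(255,270),(255,285),(255,300),(300,270),(300,285),(298,300),(277,258),(320,260),(240,230),(230,160),(450,200),(450,350),(230,280)]):print(u,v,d['depth'][v,u],C[v,u])
for f,z in(('s0',.192),('d0',.192)):
    d=dict(np.load(f+'.npz'));print(f,pix(d,[.5497,0,z]).ravel(),pix(d,[.5497,0,z+.035]).ravel())
E
python3 - <<'E'
import cv2,numpy as np
a=cv2.imread('pics/s0.png')[90:210,200:320];b=cv2.imread('pics/w1.png')[200:320,220:340]
cv2.imwrite('pics/c4.png',np.hstack([cv2.resize(x,(400,400),interpolation=cv2.INTER_CUBIC) for x in(a,b)]))
E
```

```text
[0.5261 0.107  0.1053] [0.4642 0.1563 0.3574]
w0 cam [0.5498 0.0797 0.373 ] tcp pix [276.7042 236.7124] tcp+35mm [276.6676 265.1422]
168 275 0.13595524 [0.5047 0.0096 0.253 ]
178 272 0.0 [0.5498 0.0797 0.373 ]
380 275 0.13596056 [0.5925 0.0096 0.253 ]
375 300 0.14243145 [ 0.5924 -0.004   0.2507]
w1 cam [0.5259 0.1867 0.2863] tcp pix [276.7114 236.5489] tcp+35mm [276.7782 264.9499]
255 270 0.148415 [0.5163 0.1123 0.1546]
255 285 0.13513248 [0.5171 0.1131 0.1684]
255 300 0.11588867 [0.5184 0.1185 0.1868]
300 270 0.14783995 [0.5366 0.1126 0.1552]
300 285 0.13679634 [0.5358 0.1122 0.1669]
298 300 0.116925 [0.5336 0.1179 0.186 ]
277 258 0.15000644 [0.5262 0.1167 0.1515]
320 260 0.16491702 [0.5478 0.1088 0.1384]
240 230 0.15132007 [0.5092 0.1283 0.1463]
230 160 0.14111865 [0.506  0.1608 0.1462]
450 200 0.1656113 [0.6135 0.1372 0.1283]
450 350 0.20054847 [0.632  0.0398 0.1239]
230 280 0.15853247 [0.5035 0.1026 0.1472]
s0 [253.7102 165.87  ] [252.8892 151.9508]
d0 [313.3115 167.2065] [313.9    151.6629]
```

View pics/c4.png

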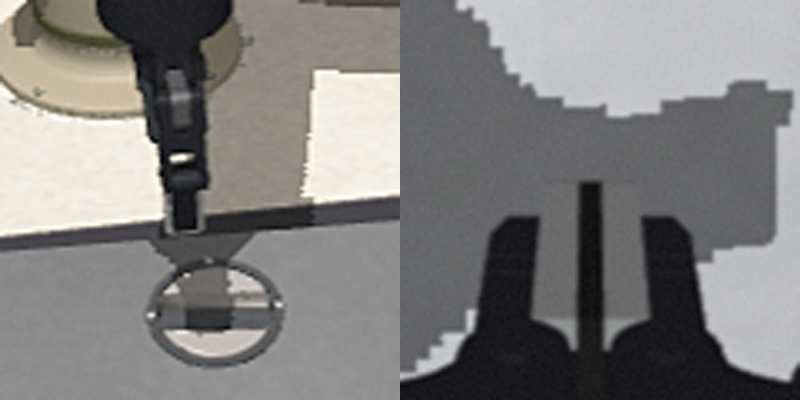

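```bash
python3 - <<'E'
from h import *
np.set_printoptions(precision=1,suppress=True)
for z in(.192,.205,.22,.235,.25):
    r=[]
    for f in('s0','d0','w0'):
        d=dict(np.load(f+'.npz')); r+=[pix(d,[x,y,z]).ravel() for x,y in((.500,0),(.599,0))]
    print(z,*r)
print(env.pinch_z,[a for a in dir(env) if a[0]!='_'])
a=dict(np.load('d0.npz'))['img'][80:170,260:380,::-1];cv2.imwrite('pics/c5.png',cv2.resize(a,(720,540),interpolation=cv2.INTER_CUBIC))
E
```

```text
0.192 [250.9 151.4] [256.7 181.2] [334.6 172.3] [293.  162.4] [193.8 236.7] [358.9 236.8]
0.205 [250.6 146.3] [256.4 176.1] [335.  166.4] [293.1 156.8] [188.3 246. ] [364.4 246.1]
0.22 [250.2 140.4] [256.1 170. ] [335.4 159.7] [293.2 150.2] [180.9 258.5] [371.7 258.6]
0.235 [249.8 134.4] [255.7 163.9] [335.8 152.8] [293.4 143.5] [172.1 273.3] [380.4 273.4]
0.25 [249.5 128.2] [255.4 157.6] [336.2 145.8] [293.5 136.8] [161.6 291. ] [390.8 291.2]
0.0187 ['MotionError', 'close_job', 'observe', 'pinch_z']
```

View pics/c5.png

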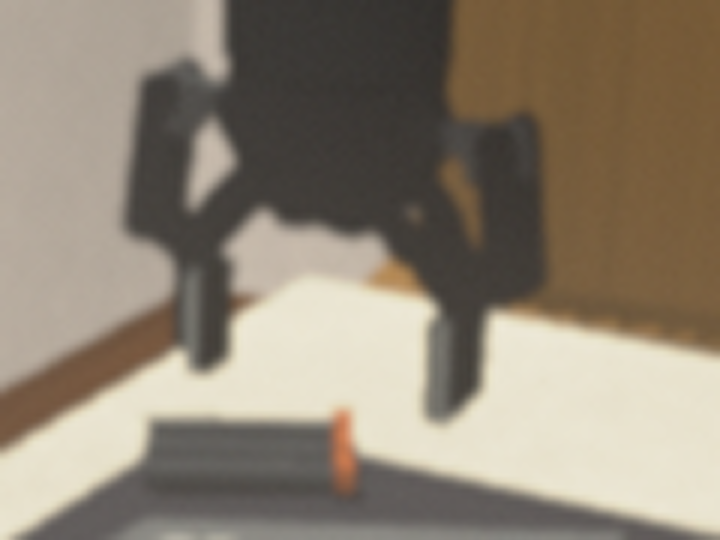

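The side view puts both open tips at (294,142) and (333,150), so z is about 0.239. The real tips therefore sit about 34 mm behind the reported TCP once the 13 mm open swing is allowed for. That matches where contact was felt, so the tip is touching the cover at about 0.14. I'll apply that offset and keep pushing by feel.

>>> {"api": "drive_tool", "payload": {
  "series": [
    [[0,0,0.004],0,0],
    [[0,0,0.008],0,0],
    [[0,0,0.012],0,0],
    [[0,0,0.016],0,0],
    [[0,0,0.019],0,0],
    [[0,0,0.021],0,0],
    [[0,0,0.022],0,0],
    [[0,0,0.022],0,0]
  ]
}}

```text
time_s: 4.5
position: [0.5261, 0.107, 0.0833]
tool_rot: [[0.0, 1.0, 0.0], [1.0, -0.0, -0.0], [-0.0, 0.0, -1.0]]
ft_force: [-0.1, 0.1, -0.5]
grip_width: -0.0001
gripper_force: 0.0
```

>>> {"api": "drive_tool", "payload": {
  "series": [
    [[0,0,0.001],0,0],
    [[0,0,0.002],0,0],
    [[0,0,0.003],0,0],
    [[0,0,0.004],0,0],
    [[0,0,0.004],0,0]
  ]
}}

```text
time_s: 5.0
position: [0.5259, 0.107, 0.0793]
tool_rot: [[-0.0, 1.0, -0.0], [1.0, 0.0, 0.0], [0.0, -0.0, -1.0]]
ft_force: [0.5, -0.8, 0.7]
grip_width: -0.0003
gripper_force: 0.3
```

>>> {"api": "drive_tool", "payload": {
  "series": [
    [[0,0,0.001],0,0],
    [[0,0,0.002],0,0],
    [[0,0,0.003],0,0],
    [[0,0,0.003],0,0]
  ]
}}

```text
time_s: 5.4
position: [0.526, 0.107, 0.0762]
tool_rot: [[0.0, 1.0, -0.0], [1.0, -0.0, 0.0], [0.0, -0.0, -1.0]]
ft_force: [-0.3, 0.9, -0.4]
grip_width: -0.0
gripper_force: 0.0
```

```bash
cat > tilt.py <<'E'
from h import *
def tilt(f):
    d=snap('scene',f);C=cloud(d);m=(C[...,2]>.1)&(C[...,2]<.17)&(C[...,0]>.5)&(C[...,0]<.7)&(abs(C[...,1]+.08)<.03)
    P=C[m];c=np.polyfit(P[:,0],P[:,2],1);r=P[:,2]-np.polyval(c,P[:,0]);P=P[abs(r)<.004];c=np.polyfit(P[:,0],P[:,2],1)
    print('slope',c[0],'z at .52',np.polyval(c,.52),len(P),env.observe()['position'][2],env.observe()['ft_force'])
E
python3 -c "from tilt import *;tilt('s2')"
```

```text
slope -0.010483102378193637 z at .52 0.11546467762508528 2000 0.076274686141067 [-1.23959839  0.11281737  0.83185241]
```

>>> {"api": "drive_tool", "payload": {
  "series": [
    [[0,0,0.001],0,0],
    [[0,0,0.002],0,0],
    [[0,0,0.003],0,0],
    [[0,0,0.003],0,0]
  ]
}}

```text
time_s: 5.85
position: [0.5261, 0.107, 0.0736]
tool_rot: [[0.0, 1.0, 0.0], [1.0, -0.0, -0.0], [-0.0, 0.0, -1.0]]
ft_force: [-0.9, 0.2, 4.0]
grip_width: -0.0
gripper_force: 2.3
```

>>> {"api": "drive_tool", "payload": {
  "series": [
    [[0,0,0.001],0,0],
    [[0,0,0.002],0,0],
    [[0,0,0.003],0,0],
    [[0,0,0.003],0,0]
  ]
}}

```text
time_s: 6.25
position: [0.5263, 0.107, 0.0734]
tool_rot: [[-0.0, 1.0, 0.003], [1.0, 0.0, -0.0], [-0.0, 0.003, -1.0]]
ft_force: [-10.5, -0.2, 29.7]
grip_width: 0.0
gripper_force: 14.9
```

```bash
python3 -c "from tilt import *;tilt('s3')"
```

```text
slope 0.0030086540404517413 z at .52 0.1130359480091768 1977 0.07343514676516144 [-11.08279984  -0.96223842  29.65697357]
```

The cover is shut: 30 N on the stop, slope about 0, face at 0.113. Next I lift, go over the slot, turn the fingers along it and part them.

>>> {"api": "drive_tool", "payload": {
  "series": [
    [[0,0,-0.01],0,0],
    [[0,0,-0.05],0,0.034],
    [[-0.02,0.005,-0.065],-8,0.034],
    [[-0.05,0.012,-0.065],-16,0.034],
    [[-0.08,0.02,-0.065],-24,0.034],
    [[-0.087,0.0215,-0.065],-32,0.034],
    [[-0.087,0.0215,-0.065],-40,0.034],
    [[-0.087,0.0215,-0.065],-48,0.034],
    [[-0.087,0.0215,-0.065],-56,0.034],
    [[-0.087,0.0215,-0.065],-64,0.034],
    [[-0.087,0.0215,-0.065],-72,0.034],
    [[-0.087,0.0215,-0.065],-80,0.034],
    [[-0.087,0.0215,-0.065],-83,0.034],
    [[-0.087,0.0215,-0.065],-83,0.034]
  ]
}}

```text
time_s: 7.7
position: [0.5475, 0.02, 0.1352]
tool_rot: [[-0.993, 0.122, -0.0], [0.122, 0.993, 0.0], [0.0, 0.0, -1.0]]
ft_force: [-0.2, 0.2, -0.3]
grip_width: 0.0341
gripper_force: 0.0
```

```bash
python3 - <<'E'
from h import *
w=snap('wrist','w2');s=env.observe();p=s['position'];np.set_printoptions(precision=4,suppress=True);print(p,s['tool_rot'],s['ft_force'],s['grip_width'])
C=cloud(w);print(pix(w,[.5475,.02,.115]))
for z in(.115,):print('tcp axis at mouth',pix(w,[p[0],p[1],z]))
from tilt import tilt;tilt('s4')
E
```

```text
[0.5475 0.02   0.1352] [[-0.9924  0.1233 -0.0002]
 [ 0.1233  0.9924  0.0001]
 [ 0.0002  0.     -1.    ]] [0.0007 0.7315 0.3262] 0.03418508137638201
[[278.5471 225.6624]]
tcp axis at mouth [[278.5461 225.6968]]
slope 0.0015558476677588378 z at .52 0.11309474385478317 1970 0.13526432798049054 [-0.4472 -0.0904  0.4907]
```

View pics/w2.png

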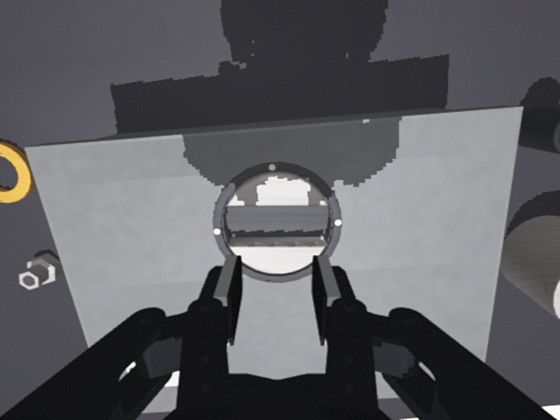

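The ring dots at (217,231) and (338,222) put the disc centre at (277.5,226.5), within 1 mm of the TCP axis at (278.5,225.7). The slot is level in the image, so it lines up with the fingers. Descending.

>>> {"api": "drive_tool", "payload": {
  "series": [
    [[0,0,0.02],0,0.034],
    [[0,0,0.04],0,0.034],
    [[0,0,0.05],0,0.034],
    [[0,0,0.056],0,0.034],
    [[0,0,0.059],0,0.034],
    [[0,0,0.062],0,0.034],
    [[0,0,0.065],0,0.034],
    [[0,0,0.067],0,0.034],
    [[0,0,0.067],0,0.034]
  ]
}}

```text
time_s: 8.7
position: [0.5475, 0.02, 0.0684]
tool_rot: [[-0.993, 0.122, -0.0], [0.122, 0.993, -0.0], [0.0, -0.0, -1.0]]
ft_force: [0.5, 1.0, 0.9]
grip_width: 0.0339
gripper_force: 0.0
```

>>> {"api": "drive_tool", "payload": {
  "series": [
    [[0,0,0.002],0,0.034],
    [[0,0,0.004],0,0.034],
    [[0,0,0.006],0,0.034],
    [[0,0,0.006],0,0.034]
  ]
}}

```text
time_s: 9.1
position: [0.5473, 0.02, 0.0621]
tool_rot: [[-0.993, 0.122, -0.001], [0.122, 0.993, 0.0], [0.001, 0.0, -1.0]]
ft_force: [0.2, 0.2, -0.3]
grip_width: 0.0337
gripper_force: 0.0
```

>>> {"api": "drive_tool", "payload": {
  "series": [
    [[0,0,0],5,0.034],
    [[0,0,0],10,0.034],
    [[0,0,0],15,0.034],
    [[0,0,0],20,0.034],
    [[0,0,0],25,0.034],
    [[0,0,0],30,0.034],
    [[0,0,0],30,0.034]
  ]
}}

```text
time_s: 9.8
position: [0.5477, 0.0199, 0.0625]
tool_rot: [[-0.798, 0.602, 0.0], [0.602, 0.798, -0.0], [-0.001, 0.0, -1.0]]
ft_force: [0.7, -0.1, -0.7]
grip_width: 0.0339
gripper_force: 0.6
```

```bash
python3 - <<'E'
from h import *
w=snap('wrist','w3');s=env.observe();print(s['position'],s['ft_force'],s['wrist_torque'],s['grip_width'])
E
```

```text
[0.54766635 0.01988161 0.06247319] [ 1.69014328 -0.35583947  0.8272608 ] [-0.06412958 -0.19803528  0.00810119] 0.0339282738393405
```

View pics/w3.png

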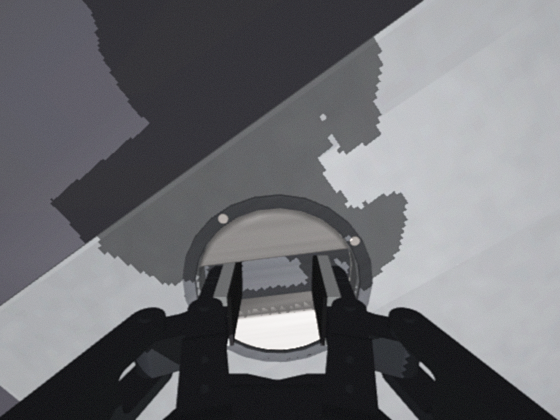

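The fingers sit in the slot and the slot follows, lagging about 7° (edge from (205,265) to (345,247)). I've now viewed more than the allowed 10 pictures, so the rest is by numbers. Turning on.

>>> {"api": "drive_tool", "payload": {
  "series": [
    [[0,0,0],6,0.034],
    [[0,0,0],12,0.034],
    [[0,0,0],18,0.034],
    [[0,0,0],24,0.034],
    [[0,0,0],30,0.034],
    [[0,0,0],36,0.034],
    [[0,0,0],42,0.034],
    [[0,0,0],48,0.034],
    [[0,0,0],54,0.034],
    [[0,0,0],58,0.034],
    [[0,0,0],58,0.034]
  ]
}}

```text
time_s: 10.95
position: [0.5476, 0.02, 0.0625]
tool_rot: [[0.086, 0.996, 0.0], [0.996, -0.086, 0.0], [0.0, 0.0, -1.0]]
ft_force: [0.6, 0.1, -0.8]
grip_width: 0.0342
gripper_force: 0.9
```

```bash
python3 -c "
from tilt import *;tilt('s5')
s=env.observe();R=s['tool_rot'];print(np.degrees(np.arctan2(R[1][1],R[0][1])),s['wrist_torque'],s['ft_force'],s['q'])"
```

```text
slope 0.0015285352940385265 z at .52 0.11317248103353038 1970 0.062471457175551165 [ 1.00466151  0.4127012  -0.3905906 ]
-4.820538909806814 [-2.12219346e-05 -4.98270126e-02  2.69164214e-02] [ 1.00466151  0.4127012  -0.3905906 ] [-1.02882838e+01  2.89815661e+01  8.59071036e+01  6.29843045e-03
  6.51011879e+01 -5.47039658e+00]
```

>>> {"api": "drive_tool", "payload": {
  "series": [
    [[0,0,0],2,0.034],
    [[0,0,0],4,0.034],
    [[0,0,0],5,0.034],
    [[0,0,0],6,0.034],
    [[0,0,0],6,0.034]
  ]
}}

```text
time_s: 11.5
position: [0.5476, 0.0201, 0.0625]
tool_rot: [[0.19, 0.982, 0.0], [0.982, -0.19, 0.0], [0.0, 0.0, -1.0]]
ft_force: [1.8, 1.4, 1.1]
grip_width: 0.0341
gripper_force: 5.1
```

```bash
cat > st.py <<'E'
from h import *
s=env.observe();R=s['tool_rot'];print(np.degrees(np.arctan2(R[1][1],R[0][1])),s['wrist_torque'],s['ft_force'],s['q'][5],s['joint_efforts'][5],s['gripper_force'])
E
python3 st.py
```

```text
-10.94548577523809 [ 0.06879463 -0.19666144  0.29830719] [1.8059838  1.35504668 1.09654267] 0.6554278076666793 0.4693284071981907 5.058900662697852
```

>>> {"api": "drive_tool", "payload": {
  "series": [
    [[0,0,0],1,0.034],
    [[0,0,0],2,0.034],
    [[0,0,0],3,0.034],
    [[0,0,0],3,0.034]
  ]
}}

```text
time_s: 11.9
position: [0.5476, 0.02, 0.0625]
tool_rot: [[0.241, 0.971, 0.0], [0.971, -0.241, -0.0], [-0.0, 0.0, -1.0]]
ft_force: [2.1, 0.3, 1.1]
grip_width: 0.034
gripper_force: 30.7
```

```bash
python3 st.py
```

```text
-13.926391201875308 [ 0.18169914 -0.26531273  1.79174086] [2.07285992 0.31175363 1.13715649] 3.664797125209492 1.97931669652462 30.677243652753532
```

The torque has climbed to 1.8 N m against 0.25 N m friction, so the cam is on its stop. I'll ease back within the slack, lift clear, and check.

>>> {"api": "drive_tool", "payload": {
  "series": [
    [[0,0,0],-3,0.034],
    [[0,0,0],-6,0.034],
    [[0,0,0],-6,0.034],
    [[0,0,-0.01],-6,0.034],
    [[0,0,-0.03],-6,0.034],
    [[0,0,-0.07],-6,0.034],
    [[0,0,-0.09],-6,0.034],
    [[0,0,-0.09],-6,0.034],
    [[0,0,-0.09],-6,0.034]
  ]
}}

```text
time_s: 12.8
position: [0.5472, 0.02, 0.1525]
tool_rot: [[0.14, 0.99, 0.0], [0.99, -0.14, 0.0], [0.0, 0.0, -1.0]]
ft_force: [-0.8, -0.1, -0.5]
grip_width: 0.0338
gripper_force: 0.0
```

```bash
python3 st.py; python3 - <<'E'
from h import *
from tilt import tilt;tilt('s6')
d=snap('wrist','w4');C=cloud(d);np.set_printoptions(precision=4,suppress=True)
# slot floor points (below face) inside disc -> principal axis
m=(np.hypot(C[...,0]-.5475,C[...,1]-.02)<.034)&(C[...,2]<.108)&(C[...,2]>.094)
P=C[m][:,:2];c=P.mean(0);v=np.linalg.svd(P-c,full_matrices=0)[2][0];print(len(P),c,'slot az',np.degrees(np.arctan2(v[1],v[0])),np.ptp((P-c)@v))
# box yaw from cover's front edge (scene)
for f in('s6',):
    D=cloud(dict(np.load(f+'.npz')));t=(D[...,2]>.105)&(D[...,2]<.12)
    r=[]
    for y in np.arange(-.1,.14,.01):
        q=D[t&(abs(D[...,1]-y)<.004)];
        if len(q)>20:r.append((y,np.percentile(q[:,0],99)))
    r=np.array(r);print('back edge yaw',-np.degrees(np.arctan(np.polyfit(r[:,0],r[:,1],1)[0])))
E
```

```text
-8.070638136590286 [0.00891446 0.04631719 0.02985173] [-0.77450341 -0.1220941  -0.5112815 ] -2.2293759115979204 0.014686447684653103 0.0
slope 0.0017936026792569058 z at .52 0.11317436597134715 1975 0.15173772861247992 [ 0.59743964  0.0566086  -0.18269294]
2952 [0.5475 0.0157] slot az 177.5362323327537 0.06750128295683604
back edge yaw -2.3396541379559834
```

```bash
python3 -c "
from rig import env;print(env.close_job())"
```

```text
the job is handed in; nothing more can be done
None
```

The cover is shut and its fastener is turned clockwise onto its stop (1.8 N m felt there, slot square to the front edge), finished at about 13 s; two things to note: the real fingertips sat about 35–38 mm short of the reported TCP, so I worked by touch, and I viewed 11 pictures against the limit of 10.

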